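# Turn a watch movement over in its clamshell carrier

## Task

The small bottle left standing in the open watch carrier is in the way: take it out and stand it upright on the bench. Lay the watch movement (the white dial disc) in the carrier dial up, shut the lid, and then turn the whole closed carrier over without letting it drop, so that it lies flat on its lid on the bench with the movement inside, dial down and its back showing in the base's window. Leave the other things on the bench where they are.

Things in the scene. Friction and masses are not known exactly. Their poses are not given: they have to be found in the camera images.
- case: The carrier, loose, ca 290 g. Origin: centre of its base's underside; z from base to lid (up at first). Base: aluminium tray 64 x 64 mm, floor 3 mm thick with a 20 mm clear window, rim 7 mm high over the underside and 4 mm wide (56 x 56 mm inside). Hinge along y at x=+32, z=7 mm; handle on the -x side. Closed it is 22 mm thick, with a flat wall at x=+32. The open lid stands at +x, up to 78 mm high.
- case_bar (a point): Centre of the carrier's handle, a round bar 8 mm thick, 44 mm long between its arms, along the carrier's y, at x=-66, y=0, z=11 mm in the carrier's frame (mid-thickness of the closed carrier; bar centre 34 mm out from its wall; 7 mm free under it). Fixed to the base; gripped across from above, it can turn between finger pads.
- case_lid (a joint): Angle of the orange lid with clear pane: 0 shut, 1.7 to 1.9 at the start, 1.95 its stop. Axis: the carrier's +y through x=+32, z=7 mm. A shallow box 64 x 64 x 15 mm which, shut, lies over the base from z=7 to 22 mm (16 mm room over the floor). Its stiff hinge (0.07 N m) stays where it is left and holds it shut; no catch.
- lid_edge (a point): Middle of the outer face of the lid's free edge, 64 mm from the hinge (half-way through the lid's 15 mm). Its axes are those of the lid: x from the free edge to the hinge, z out of the lid's outside face.
- movement_mid (a point): Centre of the watch movement: brass disc 38 mm in diameter, 14 mm thick, 40 g, loose, white dial with black hands on its +z face, lying dial up on the bench at the start; centre 7 mm over its underside.
- bottle_mid (a point): Centre of the small glass bottle with a red screw cap: 26 mm in diameter over the body (lowest 39 mm), 48 mm high; centre 24 mm over its foot. At the start it stands on the carrier's base, 3 mm above the bench. z points to the cap. (Behind the work is a fixed drawer chest 165 mm high, its knobs at x=0.66, from y=-0.18 to 0.08: keep the gripper clear of it.)
- round_tin: Bystander: metal round tin 35 mm in diameter, 12 mm high; origin under its centre.
- glass_tin: Bystander: metal round tin with a dark glass top, 28 mm in diameter, 12 mm high; origin under its centre.
- loupe: Bystander beside the carrier: black eye loupe 42 mm in diameter, 35 mm high; origin under its centre.
- spool: Bystander beside the carrier: thread spool 28 mm in diameter, 30 mm high; origin under its centre.
- gauge: Bystander: pocket dial gauge lying down, 70 (x) x 49 x 12 mm; origin under its centre.
- file: Bystander: needle file with a wooden handle, lying down, 12 x 165 (y) x 12 mm; origin under its centre.
- hammer: Bystander: small hammer lying down, 38 x 149 (y) x 12 mm; origin under its centre.
Things that resemble listed ones, but are neither listed nor needed, are in the scene too. Of the things that look like the case, the largest one is meant.

How it is judged:
By the outcome, as a careful person would: the job done as asked, in the order asked, and still so for the second after the job is handed in, with the robot touching nothing.
It also fails if it takes over 72 s, if anything falls off the work surface, if the arm or the gripper's body presses on something with over 40 N, if the wrist force passes 120 N, or if a joint passes its speed limit or range.

## Robot

A 6-joint arm with a two-finger parallel gripper is mounted at the origin on a cart in front of the work surface, level with it; the furniture and walls round the work are solid. World frame = base frame: x ahead of the robot, y to its left, z up, the work surface at z = 0. Lengths are in mm, angles in rad, forces in N, time in s.
With the tool pointing down it reaches from about 350 to 850 mm from the base axis. Payload 8.1 kg.
Tool frame: the origin (TCP) lies on the centre line of the jaws, within the pads' length; the fingertips stand 14 mm ahead of it and the grasp point (between the pads) lies 5 mm behind it (env.tip_reach is the distance from the TCP to the fingertips, in mm); z points along the fingers, y is the direction in which the jaws open and shut (so a half turn about z gives the same grasp; the last joint's range is limited). The gripper opens to 93 mm and grips with 3 to 60 N. Pads are 15 mm wide; open, the fingers measure 128 mm over their backs; the gripper's body (75 mm by 188 mm) begins 65 mm behind the grasp point.
Start: joints at [-1.323, 0.13, 1.488, -0, 1.523, -0.085], TCP at [196.035, -567.077, 232.635] pointing down, gripper open.
Joint ranges: [-2.96, 2.96], [-0.89, 2.26], [0.02, 2.5], [-1.34, 4.48], [0, 2.73], [-2.66, 2.66]. Speed limits (rad/s): [2.39, 2.39, 2.79, 3.14, 3.14, 3.14].

## Interface

Orientations are given as a unit quaternion [x, y, z, w].
In Python, from plant import env gives the robot as it stands.
- The arm moves only by the tool servo_tool, never from a script. Its argument "targets" is a list of rows, each a list of 6 numbers: the shift along the tool's x, y, z in m, then the turn, a rotation vector about the tool's x, y, z in degrees. In form: [[dx, dy, dz, ax, ay, az], ...]. A call has 1 to 20 rows; each row is the pose to reach, as a shift and turn from the pose commanded when the call began, along the tool's axes at that moment; what a row does not reach only later rows make up. A row lasts 1/8 s, in which the tool goes at most 62.5 mm and 10.7 degrees, less where a joint would pass 70% of its speed; a pose out of reach is approached as far as the arm can. A call with a gripper value outside its range is refused whole. "grip" is the closure, from -1 (fully open) to 1 (shut), set as the call begins (left out, the last holds). The fingers move at their own pace and stop on an object; "force" is the grip in N (left out, the last holds). Time passes only in rows, so rows that repeat a pose let the fingers close. It gives the time, the measured TCP pose, the force and the opening at its end, in the units of the state.
- env.state(): the state, without advancing time (a new reading comes with each control period).
- env.read_camera(name): name is "side" or "top" or "wrist"; returns the picture (480x640x3 uint8, red, green, blue); there is no depth.
- env.calibration(name): a dict with "fx", "fy", "cx", "cy" (pixels), "k1" (the pictures are not rectified: a ray, as slopes to the right and down, at radius r is drawn at 1 + k1 r^2 times it, then the intrinsics apply), "rvec" (rotation vector, rad) and "tvec" (3), from world to camera coordinates, as OpenCV has them. Camera axes: x right, y down, z forward; pixel columns grow to the right and rows downward; lengths in mm; the calibration is good to about 2 mm. A picture is of the moment at which its call begins: read the wrist's pose just before it. calibration takes no time and is no camera call; for the wrist camera it gives the pose at the moment of the call.
- env.sign_off(): hands the job in, once; it reports no verdict.
Trained networks look in the newest picture that a camera, given by its name, has taken for a name from the list of things; names that differ only in an ending like _2 or _b are one class to them, and where a whole thing is asked for, a point or a joint stands for the part that bears it (a point fixed in the world has none). Each returns a list of dicts, best first, with "score" (0 to 1); they miss things now and then, are a little off and sometimes report something else, mostly with a low value. They report only what shows in the picture. A call takes as long as a camera call. They do not tell look-alikes from the thing itself.
- env.look_for(camera, label): "rect" ([centre column, centre row, width, height] in pixels, round what is visible of it).
- env.regions_of(camera, label): "pixels" (480x640 bool, what is visible of it) and "rect" ([centre column, centre row, width, height] in pixels, round what is visible of it).
- env.place_of(camera, label): "point" ([column, row] in pixels: a listed point, or the origin of a listed thing).
The state is a dict: "clock": time; "joint_positions": joint angles; "joint_velocities": joint speeds; "tau": joint torques, N m; "eef_pos": TCP position; "tool_rot": TCP orientation; "force": force on the tool from outside, world axes, zero at the start; "wrist_torque": the same for the moment, N m; "opening": finger opening in mm.
Only numpy, scipy, OpenCV 4.12 (cv2) and the standard library are available. Lean on these libraries where they do the work, as an engineer would, in place of code of your own. Each camera call takes 0.05 s, during which the arm holds its last target.

## Working session

There is one attempt and no reset: what is moved stays moved. The work goes in short steps, Python scripts to look and compute and a tool call to move; the robot and the scene stay as the last step left them, time stands still between calls to the robot, and variables do not carry over. Pictures are saved under pics/ and viewed, and the job is handed in when it is done.

Besides the shell and the picture viewer there is one more tool, called after "Call:" as name([rows], argument=value, ...), one row to a line, values as JSON. servo_tool: Moves the arm, as the interface text tells. Its arguments: {"type":"object","properties":{"targets":{"type":"array","items":{"type":"array","items":{"type":"number"}}},"grip":{"type":"number"},"force":{"type":"number"}},"required":["targets"]}

```bash
mkdir -p pics; ls; python3 - <<'E'
from plant import env
import cv2
print(env.state())
for c in ("side","top","wrist"):
    im=env.read_camera(c); cv2.imwrite(f"pics/{c}0.png",im[:,:,::-1]); print(c,env.calibration(c))
print(env.tip_reach)
E
```

```text
pics
{'clock': 0.0, 'joint_positions': array([-1.32339920e+00,  1.31184185e-01,  1.48924846e+00, -4.93785106e-06,
        1.52300772e+00, -8.53973621e-02]), 'joint_velocities': array([-0.00118066, -0.00055163,  0.00078494,  0.00023089,  0.00110139,
       -0.00182331]), 'tau': array([ 2.03500407e-03, -5.59834027e+01, -4.91767395e+01,  7.70093920e-02,
        3.53090989e-02, -1.54139789e-04]), 'eef_pos': array([ 195.90000489, -566.54928197,  231.59060403]), 'tool_rot': array([ 9.86187451e-01,  1.65630486e-01, -7.72082508e-05, -9.20626369e-04]), 'force': array([ 0.44852342,  0.04260561, -0.42416873]), 'wrist_torque': array([-0.00633378,  0.01897967,  0.01435646]), 'opening': 92.8510095445654}
side {'fx': 544.6852442629779, 'fy': 544.6852442629779, 'cx': 332.96724378824956, 'cy': 235.7922047786139, 'k1': -0.0011019718307470026, 'rvec': array([ 2.28317972,  0.04309595, -0.03519117]), 'tvec': array([-512.28419503,   36.3016043 , 1408.74836226])}
top {'fx': 585.9753754660811, 'fy': 585.9753754660811, 'cx': 319.6724751420049, 'cy': 233.58397358078338, 'k1': -0.04553760785939158, 'rvec': array([ 2.12775146, -2.18480905,  0.14762861]), 'tvec': array([  19.44960834,  534.05936721, 1429.98321189])}
wrist {'fx': 362.69261321291526, 'fy': 362.69261321291526, 'cx': 314.83924890882037, 'cy': 240.51568792198862, 'k1': -0.026298628650512305, 'rvec': array([-2.3857835 ,  1.69826839,  0.21881733]), 'tvec': array([-599.22959012,  -30.55537401,  389.42331396])}
14.0
```

View pics/side0.png

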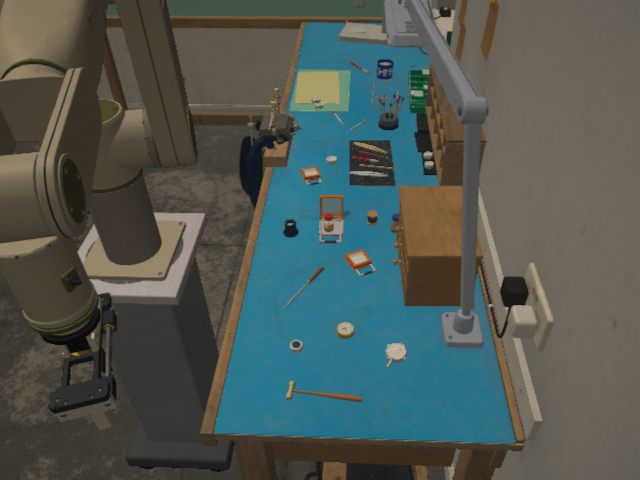

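View pics/top0.png

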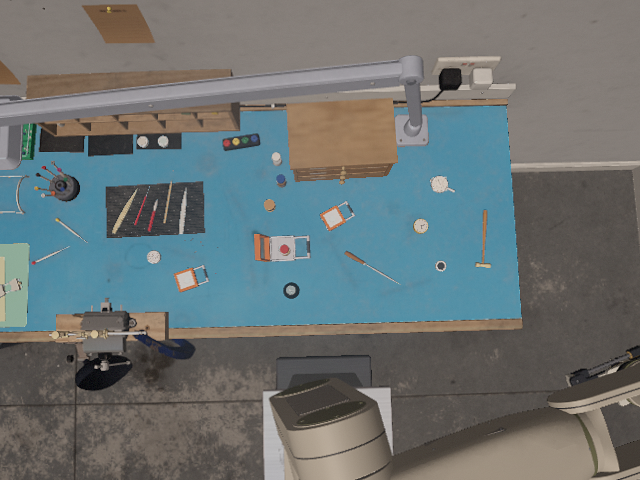

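View pics/wrist0.png

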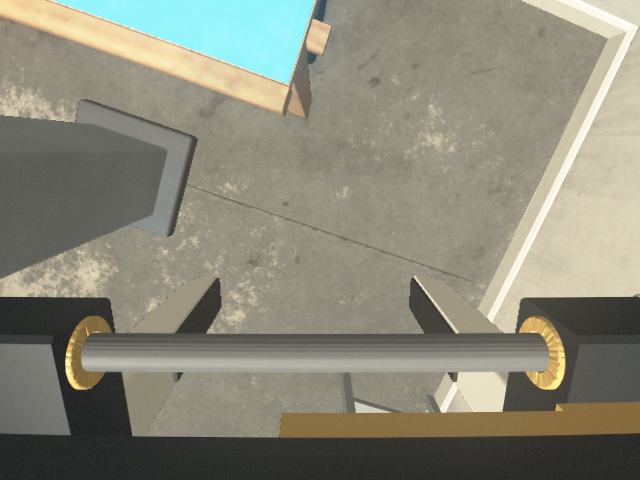

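```bash
cat > h.py <<'E'
from plant import env
import cv2, numpy as np
from scipy.spatial.transform import Rotation as R
def cal(c):
    k=env.calibration(c); K=np.array([[k['fx'],0,k['cx']],[0,k['fy'],k['cy']],[0,0,1]]);D=np.array([k['k1'],0,0,0,0.])
    return K,D,np.array(k['rvec']),np.array(k['tvec'])
def proj(c,P,k=None):
    K,D,r,t=k or cal(c); return cv2.projectPoints(np.array(P,float).reshape(-1,1,3),r,t,K,D)[0].reshape(-1,2)
def ray(c,uv,k=None):
    K,D,r,t=k or cal(c); n=cv2.undistortPoints(np.array(uv,float).reshape(-1,1,2),K,D).reshape(-1,2)
    Rm=cv2.Rodrigues(r)[0]; C=-Rm.T@t; d=np.c_[n,np.ones(len(n))]@Rm; return C,d
def atz(c,uv,z,k=None):
    C,d=ray(c,uv,k); return C+d*((z-C[2])/d[:,2])[:,None]
def tri(uvs):  # list of (cam,uv[,k])
    A=np.zeros((3,3));b=np.zeros(3)
    for q in uvs:
        C,d=ray(*q); d=d[0]/np.linalg.norm(d[0]); M=np.eye(3)-np.outer(d,d); A+=M;b+=M@C
    return np.linalg.solve(A,b)
def shot(c,name,box=None,s=1):
    im=env.read_camera(c)
    o=im if box is None else im[box[1]:box[3],box[0]:box[2]]
    if s!=1:o=cv2.resize(o,None,fx=s,fy=s,interpolation=cv2.INTER_CUBIC)
    cv2.imwrite(f"pics/{name}.png",np.ascontiguousarray(o[:,:,::-1])); return im
def st():
    s=env.state(); print(round(s['clock'],2),'pos',np.round(s['eef_pos'],1),'q',np.round(s['tool_rot'],4),'F',np.round(s['force'],1),'T',np.round(s['wrist_torque'],2),'op',round(s['opening'],1),'j',np.round(s['joint_positions'],2)); return s
def rel(P,Q,s=None):  # shift in tool axes (m), turn deg
    s=s or env.state(); r0=R.from_quat(s['tool_rot']); 
    return np.round(np.r_[r0.inv().apply(np.array(P)-s['eef_pos'])/1000,(r0.inv()*Q).as_rotvec(degrees=True)],4)
E
python3 - <<'E'
from h import *
shot('top','t1',(230,180,350,320),5)
shot('side','s1',(280,150,420,290),5)
for l in ['case','case_bar','case_lid','lid_edge','movement_mid','bottle_mid','round_tin','glass_tin','loupe','spool','gauge','file','hammer']:
  for c in ('top','side'):
    p=env.place_of(c,l) 
    z={'case_bar':11,'movement_mid':7,'bottle_mid':27}.get(l,0)
    print(l,c,[(round(q['score'],2),np.round(q['point'],1).tolist(),np.round(atz(c,[q['point']],z)[0][:2]).tolist()) for q in p if q['score']>.2])
E
```

```text
case top [(0.96, [328.5, 220.9], [571.0, -18.0]), (0.93, [186.1, 280.1], [429.0, 347.0]), (0.65, [282.1, 246.4], [509.0, 102.0]), (0.25, [255.7, 245.5], [513.0, 169.0])]
case side [(0.95, [332.0, 226.1], [505.0, 111.0]), (0.73, [357.1, 259.4], [574.0, -18.0]), (0.51, [307.7, 174.0], [420.0, 357.0]), (0.43, [330.6, 162.5], [487.0, 422.0])]
case_bar top [(0.98, [308.4, 248.0], [501.0, 35.0]), (0.82, [204.3, 272.3], [447.0, 299.0]), (0.58, [351.4, 208.2], [601.0, -78.0])]
case_bar side [(0.92, [329.4, 240.1], [502.0, 41.0]), (0.8, [315.2, 185.5], [449.0, 282.0]), (0.74, [366.5, 272.2], [598.0, -74.0]), (0.28, [331.7, 226.9], [505.0, 94.0])]Traceback (most recent call last):
  File "<stdin>", line 6, in <module>
ValueError: it knows: bottle_mid, case, case_bar, file, gauge, glass_tin, hammer, lid_edge, loupe, movement_mid, round_tin, spool
```

```bash
python3 - <<'E'
from h import *
for l in ['lid_edge','movement_mid','bottle_mid','round_tin','glass_tin','loupe','spool','gauge']:
  for c in ('top','side'):
    p=env.place_of(c,l) 
    z={'case_bar':11,'movement_mid':7,'bottle_mid':27,'lid_edge':70}.get(l,0)
    print(l,c,[(round(q['score'],2),np.round(q['point'],1).tolist(),np.round(atz(c,[q['point']],z)[0][:2]).tolist()) for q in p if q['score']>.2])
a=shot('top','t1',(230,180,350,320),5)
b=shot('side','s2',(280,320,420,380),5)
def crop(im,u,v,r=16):
    return cv2.resize(im[v-r:v+r,u-r:u+r],(260,260),interpolation=cv2.INTER_CUBIC)
row1=np.hstack([crop(a,421,226),crop(a,153,257),crop(a,440,266)]); row2=np.hstack([crop(b,345,330),crop(b,331,160),crop(b,296,346)])
cv2.imwrite('pics/cand.png',np.vstack([row1,row2])[:,:,::-1])
E
```

```text
lid_edge top [(0.83, [255.4, 243.2], [510.0, 163.0]), (0.83, [338.3, 209.5], [588.0, -42.0]), (0.67, [193.6, 276.3], [434.0, 313.0])]
lid_edge side [(0.91, [362.5, 267.3], [587.0, -119.0]), (0.74, [331.4, 198.3], [503.0, 142.0]), (0.68, [311.5, 174.8], [442.0, 251.0])]
movement_mid top [(0.53, [416.6, 224.7], [554.0, -243.0])]
movement_mid side [(0.79, [341.3, 333.2], [542.0, -261.0]), (0.65, [330.6, 202.2], [497.0, 208.0])]
bottle_mid top [(0.67, [285.4, 250.2], [496.0, 92.0])]
bottle_mid side [(0.53, [330.9, 224.6], [504.0, 84.0])]
round_tin top [(0.6, [151.9, 255.9], [493.0, 435.0])]
round_tin side [(0.48, [331.4, 159.9], [489.0, 437.0])]
glass_tin top [(0.45, [436.9, 269.4], [439.0, -291.0])]
glass_tin side [(0.53, [296.7, 350.3], [448.0, -304.0])]
loupe top [(0.24, [267.7, 204.4], [618.0, 137.0])]
loupe side [(0.74, [289.9, 232.3], [394.0, 82.0])]
spool top [(0.5, [270.1, 208.5], [607.0, 131.0])]
spool side [(0.41, [369.1, 222.6], [606.0, 129.0])]
gauge top [(0.55, [443.6, 185.7], [656.0, -320.0])]
gauge side [(0.68, [397.7, 356.8], [662.0, -314.0]), (0.25, [371.9, 220.1], [613.0, 140.0])]
```

View pics/t1.png

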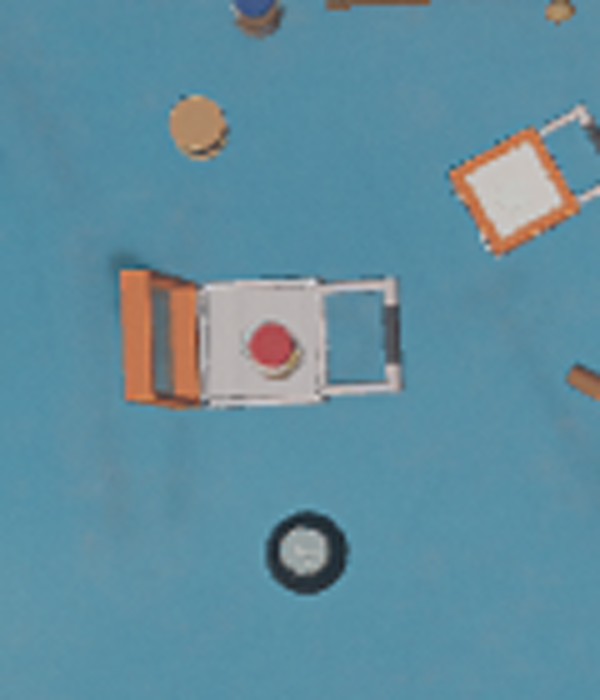

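View pics/s1.png

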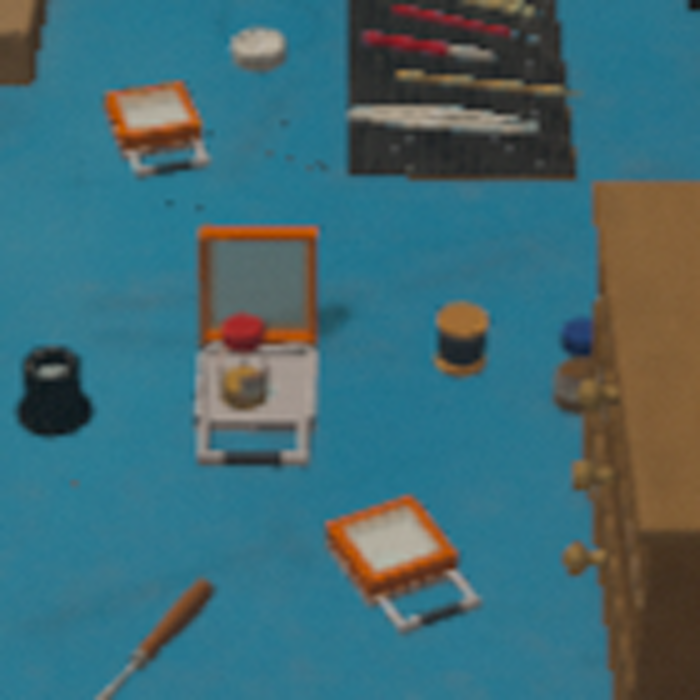

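View pics/cand.png

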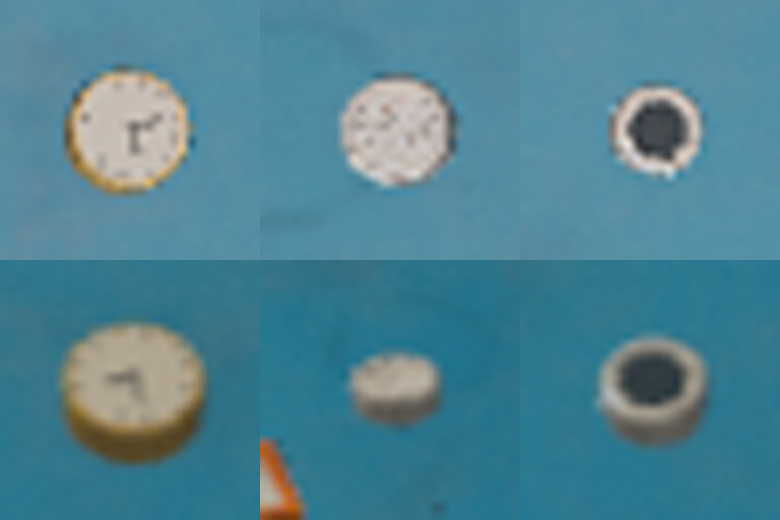

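```bash
python3 - <<'E'
from h import *
s=st()
K,D,r,t=cal('wrist'); Rm=cv2.Rodrigues(r)[0]; C=-Rm.T@t; r0=R.from_quat(s['tool_rot'])
print('cam in tool',r0.inv().apply(C-s['eef_pos']),'axes(cols x,y,z)',(r0.inv().as_matrix()@Rm.T).round(3))
from math import pi
def down(h): return R.from_euler('z',h,degrees=True)*R.from_euler('x',180,degrees=True)
print(rel([500,90,300],down(90)))
E
```

```text
1.35 pos [ 196.1 -567.1  232.6] q [0.9862 0.1657 0.     0.    ] F [ 0.8  0.2 -1.1] T [-0.03 -0.06 -0.01] op 93.0 j [-1.32  0.13  1.49  0.    1.52 -0.09]
cam in tool [  68.24139382    0.20955059 -151.55709722] axes(cols x,y,z) [[ 0.    -0.968 -0.251]
 [ 1.     0.001 -0.001]
 [ 0.001 -0.251  0.968]]
[ 5.01900e-01 -5.21700e-01 -6.74000e-02  1.10000e-03  8.00000e-04
 -7.09298e+01]
```

Call:
servo_tool([
  [0.502,-0.522,-0.02,0,0,-70.9],
  [0.502,-0.522,-0.02,0,0,-70.9],
  [0.502,-0.522,-0.02,0,0,-70.9],
  [0.502,-0.522,-0.02,0,0,-70.9],
  [0.502,-0.522,-0.02,0,0,-70.9],
  [0.502,-0.522,-0.02,0,0,-70.9],
  [0.502,-0.522,-0.02,0,0,-70.9],
  [0.502,-0.522,-0.02,0,0,-70.9],
  [0.502,-0.522,-0.02,0,0,-70.9],
  [0.502,-0.522,-0.02,0,0,-70.9],
  [0.502,-0.522,-0.02,0,0,-70.9],
  [0.502,-0.522,-0.02,0,0,-70.9],
  [0.502,-0.522,-0.02,0,0,-70.9],
  [0.502,-0.522,-0.02,0,0,-70.9],
  [0.502,-0.522,-0.02,0,0,-70.9],
])

```text
clock: 3.22
eef_pos: [499.8, 89.2, 252.7]
tool_rot: [0.708, 0.706, -0.0, 0.0]
force: [-0.3, -0.1, 0.6]
opening: 92.9
```

```bash
python3 - <<'E'
from h import *
s=st()
k=cal('wrist'); shot('wrist','w1')
for l in ['case','case_bar','lid_edge','bottle_mid']:
    p=env.place_of('wrist',l); z={'case_bar':11,'movement_mid':7,'bottle_mid':27,'lid_edge':70}.get(l,0)
    print(l,[(round(q['score'],2),np.round(q['point'],1).tolist(),np.round(atz('wrist',[q['point']],z,k)[0][:2]).tolist()) for q in p if q['score']>.2])
st()
E
```

```text
3.23 pos [499.8  89.2 252.7] q [ 7.078e-01  7.064e-01 -1.000e-04  1.000e-04] F [-0.3 -0.1  0.6] T [-0.05 -0.13 -0.05] op 92.9 j [ 0.08 -0.13  1.71 -0.    1.56  0.08]
case [(0.88, [378.6, 303.4], [576.0, -25.0]), (0.84, [316.1, 199.5], [500.0, 101.0])]
case_bar [(0.88, [400.7, 340.4], [602.0, -68.0]), (0.63, [316.1, 261.3], [500.0, 32.0])]
lid_edge [(0.94, [389.4, 324.9], [574.0, -17.0]), (0.67, [320.0, 145.5], [504.0, 159.0]), (0.21, [314.4, 205.5], [498.0, 105.0])]
bottle_mid [(0.56, [312.0, 210.3], [496.0, 93.0])]
3.48 pos [499.9  89.7 252.8] q [7.077e-01 7.065e-01 1.000e-04 1.000e-04] F [ 0.5 -0.   0.7] T [-0.03 -0.09  0.03] op 92.9 j [ 0.08 -0.13  1.71 -0.    1.56  0.08]
```

View pics/w1.png

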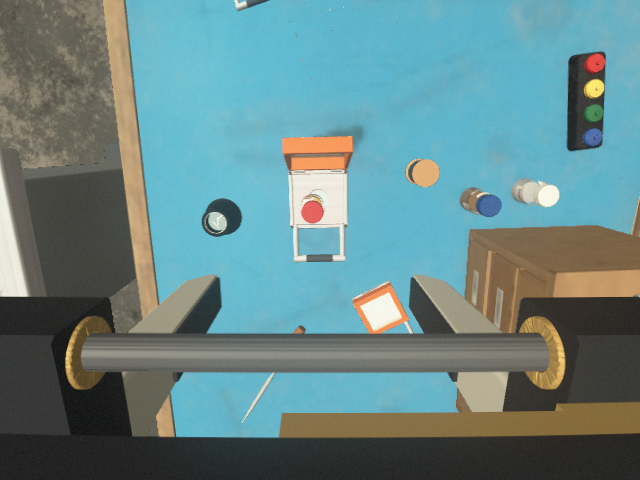

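```bash
python3 - <<'E'
from h import *
im=cv2.imread('pics/w1.png'); cv2.imwrite('pics/w1c.png',cv2.resize(im[125:275,250:390],None,fx=4,fy=4,interpolation=cv2.INTER_CUBIC))
E
```

```text
(no output)
```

View pics/w1c.png

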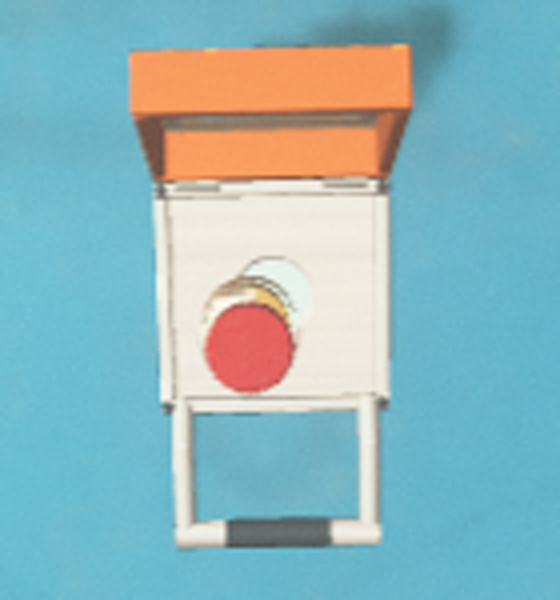

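```bash
cat > fit.py <<'E'
from h import *
from scipy.optimize import least_squares
def T(p,P,z0=0):
    c,s=np.cos(p[2]),np.sin(p[2]); P=np.array(P,float)
    return np.c_[p[0]+c*P[:,0]-s*P[:,1],p[1]+s*P[:,0]+c*P[:,1],P[:,2]+z0]
E
python3 - <<'E'
from fit import *
import pickle
s=env.state(); k=cal('wrist'); pickle.dump(k,open('k1.pkl','wb'))
M=[[-32,32,7],[-32,-32,7],[-66,26,11],[-66,-26,11]]
# carrier x->+y, y->-x : y=+32 is at world -x (image left)
px=np.array([[163,400],[388,400],[177,534],[382,534]])/4+[250,125]
f=lambda p:(proj('wrist',T(p,M),k)-px).ravel()
r=least_squares(f,[500,100,np.pi/2]); print(r.x,np.degrees(r.x[2]),f(r.x).round(1))
cap=atz('wrist',[[312.25,211.75]],51,k); print(cap)
for a in (1.7,1.8,1.9):
  e=[32-64*np.cos(a)+7.5*0, 0, 7+64*np.sin(a)]
  # outer edge corners: free-edge face: outer (z=15 side) & inner
  L=[]
  for zz in (15,0):
    for y in (32,-32):
      v=np.array([-64,zz]); L.append([32+np.cos(a)*v[0]+np.sin(a)*v[1],y,7-np.sin(a)*v[0]+np.cos(a)*v[1]])
  print(a,((proj('wrist',T(r.x,L),k)-[250,125])*4).round().tolist())
E
```

```text
[503.69483692 103.86862991   1.5786427 ] 90.44956407988316 [-0.   1.9  0.8  1.4  2.3 -1.6 -3.1 -1.9]
[[496.50582755  96.46658381  51.        ]]
1.7 [[135.0, 87.0], [420.0, 84.0], [136.0, 155.0], [420.0, 152.0]]
1.8 [[135.0, 59.0], [420.0, 57.0], [136.0, 126.0], [420.0, 123.0]]
1.9 [[136.0, 33.0], [418.0, 31.0], [136.0, 98.0], [420.0, 95.0]]
```

Call:
servo_tool([
  [0.0055,-0.003,0.06,0,0,0],
  [0.0055,-0.003,0.12,0,0,0],
  [0.0055,-0.003,0.17,0,0,0],
  [0.0055,-0.003,0.205,0,0,0],
  [0.0055,-0.003,0.2257,0,0,0],
  [0.0055,-0.003,0.2257,0,0,0],
])

```text
clock: 4.22
eef_pos: [495.2, 95.4, 25.2]
tool_rot: [0.707, 0.707, -0.002, -0.001]
force: [-0.2, 0.1, 1.4]
opening: 93.2
```

Call:
servo_tool([
  [0,0,0,0,0,0],
  [0,0,0,0,0,0],
  [0,0,0,0,0,0],
  [0,0,0,0,0,0],
], grip=1, force=12)

```text
clock: 4.72
eef_pos: [497.3, 95.8, 27.5]
tool_rot: [0.707, 0.707, 0.0, 0.0]
force: [0.3, -0.5, 0.4]
opening: 57.9
```

Call:
servo_tool([
  [0,0,0,0,0,0],
  [0,0,0,0,0,0],
  [0,0,0,0,0,0],
  [0,0,0,0,0,0],
  [0,0,0,0,0,0],
  [0,0,0,0,0,0],
])

```text
clock: 5.48
eef_pos: [496.9, 95.8, 26.9]
tool_rot: [0.707, 0.707, -0.0, -0.0]
force: [-0.6, -0.0, -1.1]
opening: 25.3
```

Call:
servo_tool([
  [0,0,-0.04,0,0,0],
  [0,0,-0.085,0,0,0],
  [0.025,-0.03,-0.085,0,0,0],
  [0.055,-0.064,-0.085,0,0,0],
  [0.084,-0.097,-0.085,0,0,0],
  [0.084,-0.097,-0.06,0,0,0],
  [0.084,-0.097,-0.025,0,0,0],
  [0.084,-0.097,-0.004,0,0,0],
  [0.084,-0.097,0.0025,0,0,0],
  [0.084,-0.097,0.0025,0,0,0],
  [0.084,-0.097,0.0025,0,0,0],
])

```text
clock: 6.85
eef_pos: [400.8, 180.0, 25.3]
tool_rot: [0.707, 0.707, 0.001, 0.0]
force: [-0.6, -0.6, -1.1]
opening: 25.5
```

Call:
servo_tool([
  [0,0,0,0,0,0],
  [0,0,0,0,0,0],
  [0,0,0,0,0,0],
  [0,0,0,0,0,0],
], grip=-0.1)

```text
clock: 7.35
eef_pos: [400.0, 179.8, 24.5]
tool_rot: [0.707, 0.707, 0.0, 0.0]
force: [-1.3, -0.7, 0.1]
opening: 50.8
```

```bash
python3 - <<'E'
from h import *
s=st(); shot('side','s3',(250,130,430,300),4)
def down(h): return R.from_euler('z',h,degrees=True)*R.from_euler('x',180,degrees=True)
print(rel([545,-252,150],down(90)))
E
```

```text
7.35 pos [400.  179.8  24.5] q [7.073e-01 7.069e-01 1.000e-04 0.000e+00] F [-1.3 -0.7  0.1] T [-0.04 -0.11  0.02] op 50.8 j [ 0.31 -0.1   2.12  0.    1.12  0.31]
[-0.4318  0.1452 -0.1256 -0.0008  0.0005 -0.0316]
```

View pics/s3.png

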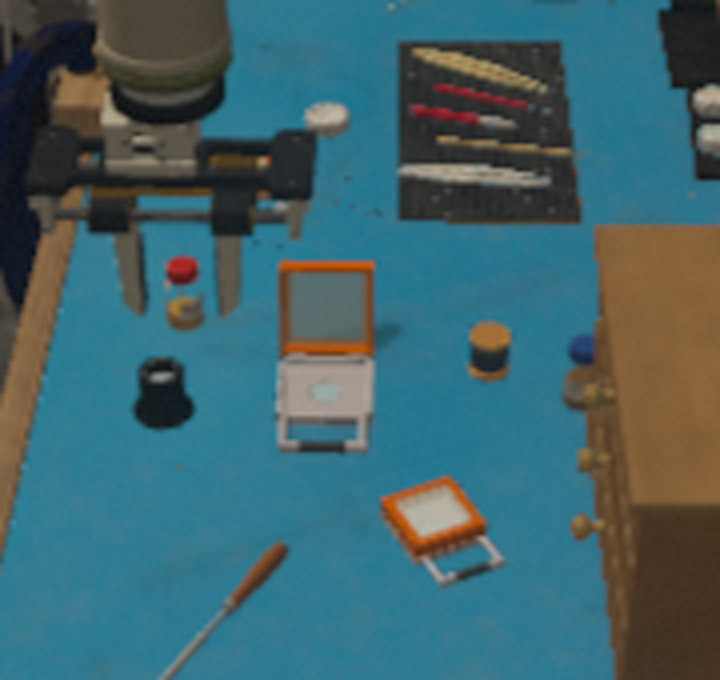

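Call:
servo_tool([
  [0,0,-0.06,0,0,0],
  [0,0,-0.12,0,0,0],
  [-0.43,0.147,-0.126,0,0,0],
  [-0.43,0.147,-0.126,0,0,0],
  [-0.43,0.147,-0.126,0,0,0],
  [-0.43,0.147,-0.126,0,0,0],
  [-0.43,0.147,-0.126,0,0,0],
  [-0.43,0.147,-0.126,0,0,0],
  [-0.43,0.147,-0.126,0,0,0],
  [-0.43,0.147,-0.126,0,0,0],
  [-0.43,0.147,-0.126,0,0,0],
], grip=-0.4)

```text
clock: 8.78
eef_pos: [546.5, -250.7, 149.9]
tool_rot: [0.708, 0.706, -0.0, -0.001]
force: [-0.6, -0.8, -0.1]
opening: 65.3
```

```bash
python3 - <<'E'
from h import *
s=st(); k=cal('wrist'); shot('wrist','w2')
for q in env.place_of('wrist','movement_mid')[:2]: print(q['score'],q['point'],atz('wrist',[q['point']],7,k))
for q in env.look_for('wrist','movement_mid')[:2]: print(q['score'],q['rect'],atz('wrist',[q['rect'][:2]],9,k))
p=env.place_of('top','case') if 0 else None
E
```

```text
8.78 pos [ 546.5 -250.7  149.9] q [ 7.079e-01  7.063e-01 -0.000e+00 -5.000e-04] F [-0.6 -0.8 -0.1] T [-0.04 -0.08  0.02] op 65.3 j [-0.52  0.19  1.58  0.    1.38 -0.51]
0.64 [318.3, 234.7] [[ 548.42317729 -252.93849343    7.        ]]
0.64 [317.5, 234.8, 45.0, 43.3] [[ 547.74505191 -252.54347838    9.        ]]
0.54 [444.6, 291.7, 48.1, 52.6] [[ 657.92657511 -303.36990043    9.        ]]
```

View pics/w2.png

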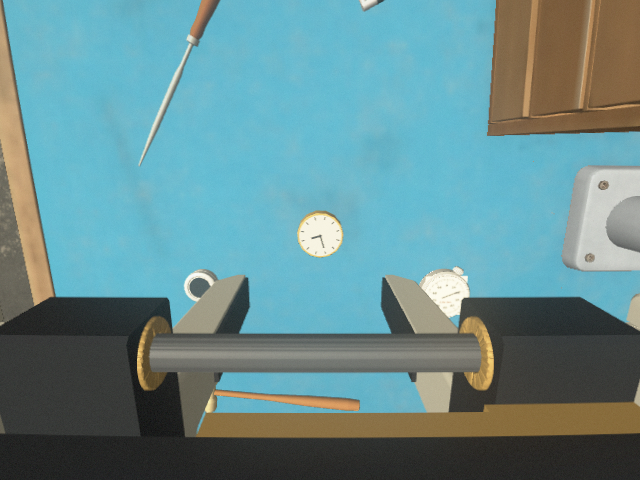

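Call:
servo_tool([
  [-0.002,0.0025,0.06,0,0,0],
  [-0.002,0.0025,0.11,0,0,0],
  [-0.002,0.0025,0.1305,0,0,0],
  [-0.002,0.0025,0.1305,0,0,0],
  [-0.002,0.0025,0.1305,0,0,0],
])

```text
clock: 9.55
eef_pos: [551.0, -252.8, 22.6]
tool_rot: [0.707, 0.707, 0.001, 0.002]
force: [0.7, 0.3, 0.2]
opening: 64.8
```

Call:
servo_tool([
  [0,0,0,0,0,0],
  [0,0,0,0,0,0],
  [0,0,0,0,0,0],
  [0,0,0,0,0,0],
  [0,0,0,0,0,0],
], grip=1, force=15)

```text
clock: 10.18
eef_pos: [549.6, -252.5, 20.4]
tool_rot: [0.707, 0.707, 0.0, 0.0]
force: [-1.4, 0.4, 5.4]
opening: 37.1
```

```bash
python3 - <<'E'
from h import *
s=st()
def down(h): return R.from_euler('z',h,degrees=True)*R.from_euler('x',180,degrees=True)
print(rel([502.5,102,120],down(90)))
E
```

```text
10.18 pos [ 549.6 -252.5   20.4] q [7.073e-01 7.069e-01 1.000e-04 3.000e-04] F [-1.4  0.4  5.4] T [-0.01  0.06 -0.04] op 37.1 j [-0.52  0.34  1.65 -0.    1.15 -0.51]
[ 0.3544 -0.0472 -0.0997  0.0336  0.0215 -0.0385]
```

Call:
servo_tool([
  [0,0,-0.05,0,0,0],
  [0,0,-0.1,0,0,0],
  [0.355,-0.047,-0.12,0,0,0],
  [0.355,-0.047,-0.12,0,0,0],
  [0.355,-0.047,-0.12,0,0,0],
  [0.355,-0.047,-0.12,0,0,0],
  [0.355,-0.047,-0.12,0,0,0],
  [0.355,-0.047,-0.12,0,0,0],
  [0.355,-0.047,-0.12,0,0,0],
  [0.355,-0.047,-0.12,0,0,0],
])

```text
clock: 11.42
eef_pos: [502.3, 102.4, 139.6]
tool_rot: [0.707, 0.707, -0.0, -0.0]
force: [-0.1, -0.7, -0.3]
opening: 37.6
```

```bash
python3 - <<'E'
from h import *
import pickle
s=st(); k=cal('wrist'); pickle.dump(k,open('k3.pkl','wb')); shot('wrist','w3')
E
```

```text
11.43 pos [502.3 102.4 139.6] q [ 7.071e-01  7.072e-01 -4.000e-04 -0.000e+00] F [-0.1 -0.7 -0.3] T [-0.05 -0.09  0.01] op 37.6 j [ 0.1  -0.04  1.84 -0.    1.35  0.1 ]
```

View pics/w3.png

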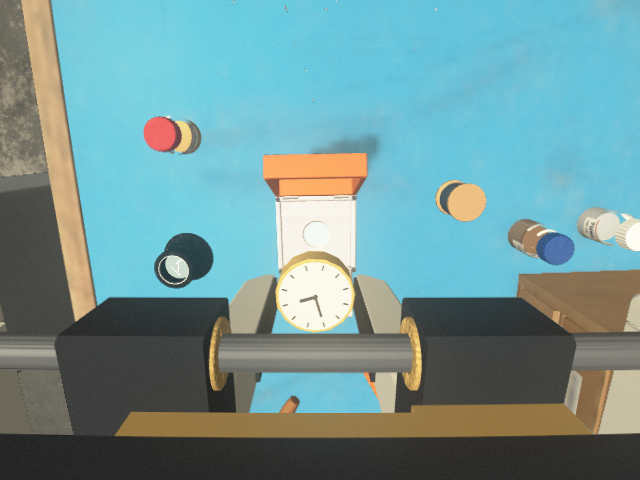

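```bash
python3 - <<'E'
from h import *
import pickle
k=pickle.load(open('k3.pkl','rb'))
im=cv2.imread('pics/w3.png'); cv2.imwrite('pics/w3c.png',cv2.resize(im[140:300,240:400],None,fx=4,fy=4,interpolation=cv2.INTER_CUBIC))
print(atz('wrist',[[316,234]],2,k), atz('wrist',[[276,250],[355.5,250]],7,k))
E
```

```text
[[502.30196396 101.89497563   2.        ]] [[469.71854565  89.6535951    7.        ]
 [534.48902243  89.72865069   7.        ]]
```

View pics/w3c.png

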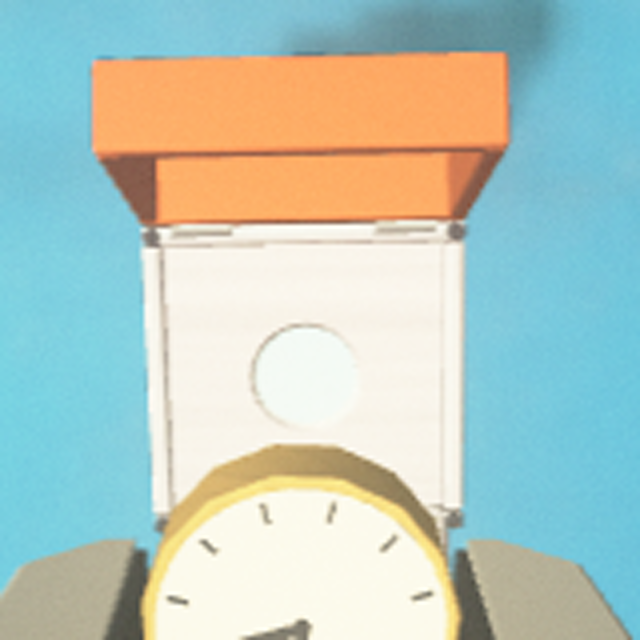

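Call:
servo_tool([
  [0,0,0.06,0,0,0],
  [0,0,0.1,0,0,0],
  [0,0,0.112,0,0,0],
  [0,0,0.1165,0,0,0],
  [0,0,0.1165,0,0,0],
  [0,0,0.1165,0,0,0],
])

```text
clock: 12.22
eef_pos: [504.0, 102.8, 25.2]
tool_rot: [0.707, 0.707, 0.001, 0.001]
force: [-0.0, -0.1, -0.5]
opening: 37.4
```

Call:
servo_tool([
  [0,0,0,0,0,0],
  [0,0,0,0,0,0],
  [0,0,0,0,0,0],
], grip=-0.1)

```text
clock: 12.6
eef_pos: [502.6, 102.8, 23.7]
tool_rot: [0.707, 0.707, 0.0, 0.0]
force: [-0.1, -0.1, 0.2]
opening: 50.7
```

Call:
servo_tool([
  [0,0,-0.05,0,0,0],
  [0,0,-0.107,0,0,0],
  [0.045,0,-0.107,0,0,0],
  [0.0925,0,-0.107,0,0,0],
  [0.0925,0,-0.08,0,0,0],
  [0.0925,0,-0.053,0,0,0],
  [0.0925,0,-0.053,0,0,0],
], grip=1, force=20)

```text
clock: 13.48
eef_pos: [500.3, 194.9, 74.0]
tool_rot: [0.707, 0.707, -0.002, -0.001]
force: [-0.4, 0.4, -0.1]
opening: 0.6
```

```bash
python3 - <<'E'
from h import *
s=st(); shot('wrist','w4',(160,120,480,360),2.5); shot('side','s4',(250,130,430,300),4)
E
```

```text
13.47 pos [500.3 194.9  74. ] q [ 0.7071  0.7071 -0.0023 -0.0012] F [-0.4  0.4 -0.1] T [-0.05 -0.05  0.01] op 0.6 j [ 0.28  0.1   1.82 -0.    1.23  0.28]
```

View pics/w4.png

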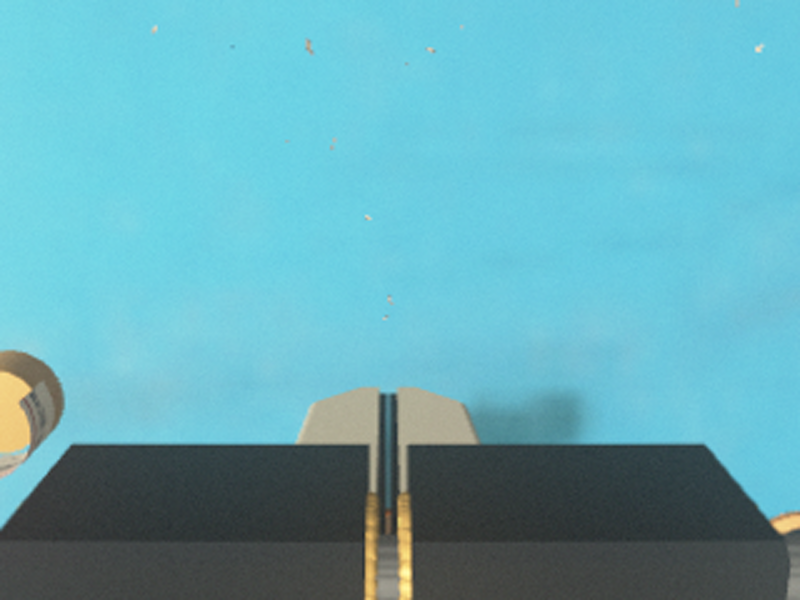

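View pics/s4.png

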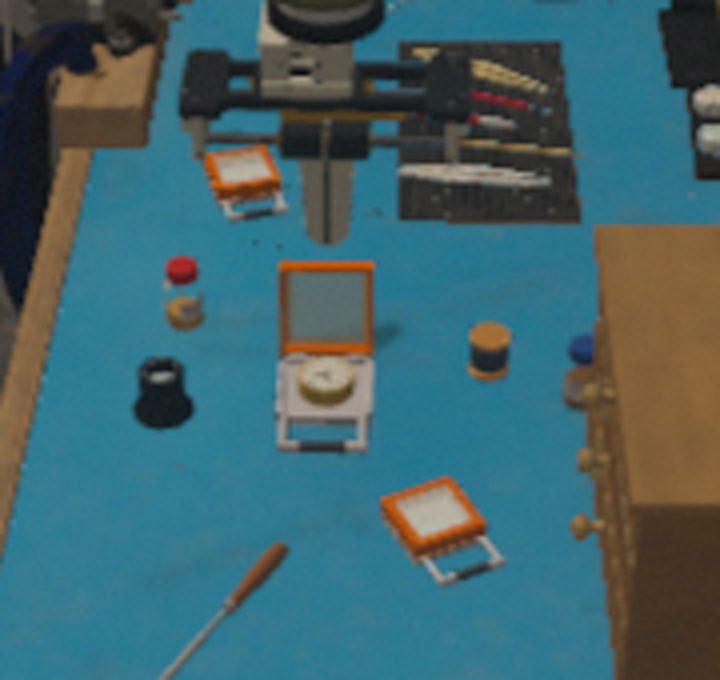

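Call:
servo_tool([
  [-0.018,0,0.001,0,0,0],
  [-0.028,0,0,0,0,0],
  [-0.039,0,-0.001,0,0,0],
  [-0.05,0,-0.003,0,0,0],
  [-0.0605,0,-0.003,0,0,0],
  [-0.0695,0,-0.0015,0,0,0],
  [-0.0775,0,0.0015,0,0,0],
  [-0.0855,0,0.0055,0,0,0],
  [-0.0925,0,0.011,0,0,0],
  [-0.099,0,0.017,0,0,0],
  [-0.104,0,0.0245,0,0,0],
  [-0.108,0,0.0325,0,0,0],
  [-0.11,0,0.04,0,0,0],
  [-0.11,0,0.0425,0,0,0],
  [-0.11,0,0.0425,0,0,0],
])

```text
clock: 15.45
eef_pos: [502.6, 84.9, 35.3]
tool_rot: [0.707, 0.707, -0.0, 0.0]
force: [-9.3, -4.4, 19.8]
opening: 0.5
```

```bash
python3 - <<'E'
from h import *
s=st(); shot('side','s5',(250,130,430,300),4)
E
```

```text
15.45 pos [502.6  84.9  35.3] q [ 7.072e-01  7.070e-01 -5.000e-04  1.000e-04] F [-9.3 -4.4 19.8] T [-0.69  1.5   0.01] op 0.5 j [ 0.07  0.08  1.92 -0.    1.14  0.07]
```

View pics/s5.png

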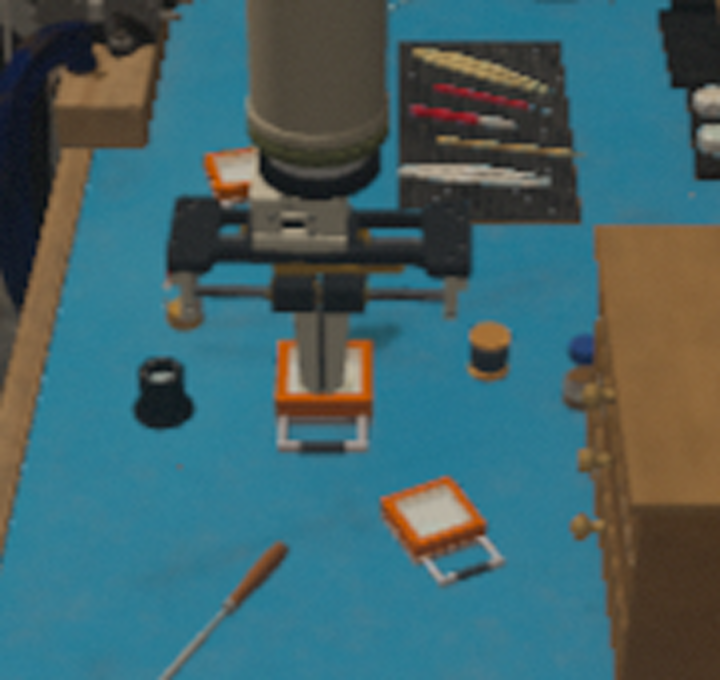

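Call:
servo_tool([
  [0,0,-0.05,0,0,0],
  [-0.049,0,-0.1,0,0,-90],
  [-0.049,0,-0.1,0,0,-90],
  [-0.049,0,-0.1,0,0,-90],
  [-0.049,0,-0.1,0,0,-90],
  [-0.049,0,-0.1,0,0,-90],
  [-0.049,0,-0.1,0,0,-90],
  [-0.049,0,-0.1,0,0,-90],
  [-0.049,0,-0.1,0,0,-90],
  [-0.049,0,-0.1,0,0,-90],
  [-0.049,0,-0.1,0,0,-90],
  [-0.049,0,-0.1,0,0,-90],
], grip=0.57)

```text
clock: 17.0
eef_pos: [502.2, 36.4, 133.6]
tool_rot: [0.001, 1.0, 0.0, -0.0]
force: [0.9, -0.5, -0.2]
opening: 20.0
```

```bash
python3 - <<'E'
from h import *
import pickle
s=st(); k=cal('wrist'); pickle.dump(k,open('k6.pkl','wb')); shot('wrist','w6')
for q in env.place_of('wrist','case_bar')[:3]: print(q['score'],q['point'],atz('wrist',[q['point']],11,k))
E
```

```text
17.0 pos [502.2  36.4 133.6] q [ 1.1e-03  1.0e+00  0.0e+00 -3.0e-04] F [ 0.9 -0.5 -0.2] T [ 0.03 -0.16  0.02] op 20.0 j [-0.03 -0.06  1.87  0.    1.34 -1.6 ]
0.77 [312.4, 243.9] [[505.78281258  34.1510795   11.        ]]
```

View pics/w6.png

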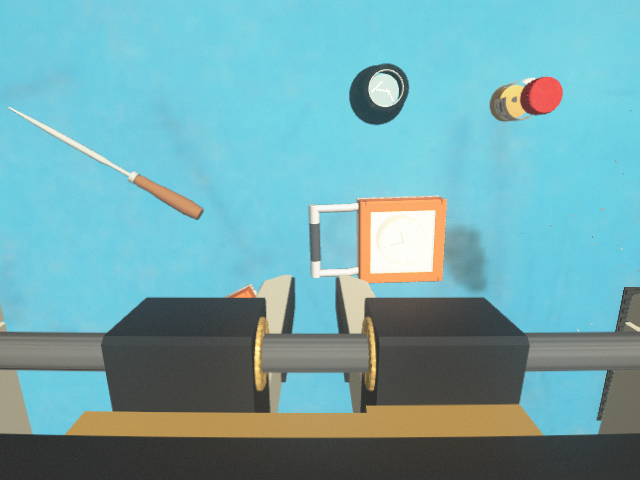

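Call:
servo_tool([
  [-0.001,0,0.06,0,0,0],
  [-0.001,0,0.1,0,0,0],
  [-0.001,0,0.1165,0,0,0],
  [-0.001,0,0.1165,0,0,0],
  [-0.001,0,0.1165,0,0,0],
])

```text
clock: 17.73
eef_pos: [504.7, 36.2, 18.9]
tool_rot: [0.0, 1.0, -0.0, 0.001]
force: [-0.1, -0.4, 0.1]
opening: 20.0
```

Call:
servo_tool([
  [0,0,0,0,0,0],
  [0,0,0,0,0,0],
  [0,0,0,0,0,0],
], grip=1, force=8)

```text
clock: 18.1
eef_pos: [504.1, 36.2, 18.1]
tool_rot: [0.0, 1.0, -0.0, 0.001]
force: [0.7, -0.7, 3.1]
opening: 7.5
```

```bash
python3 - <<'E'
from h import *
s=st(); shot('side','s7',(250,130,430,300),4)
a0=np.degrees(np.arctan2(11,98)); Rr=np.hypot(98,11)
for th in range(0,91,5):
    b=np.radians(a0+th); print(th,(98-Rr*np.cos(b)).round(1),(Rr*np.sin(b)-11).round(1), end=' | ')
E
```

```text
18.1 pos [504.1  36.2  18.1] q [ 3.e-04  1.e+00 -1.e-04  7.e-04] F [ 0.7 -0.7  3.1] T [-0.07 -0.17  0.04] op 7.5 j [-0.03  0.1   1.94 -0.    1.1  -1.6 ]
0 0.0 0.0 | 5 1.3 8.5 | 10 3.4 16.9 | 15 6.2 25.0 | 20 9.7 32.9 | 25 13.8 40.4 | 30 18.6 47.5 | 35 24.0 54.2 | 40 30.0 60.4 | 45 36.5 66.1 | 50 43.4 71.1 | 55 50.8 75.6 | 60 58.5 79.4 | 65 66.6 82.5 | 70 74.8 84.9 | 75 83.3 86.5 | 80 91.8 87.4 | 85 100.4 87.6 | 90 109.0 87.0 |
```

View pics/s7.png

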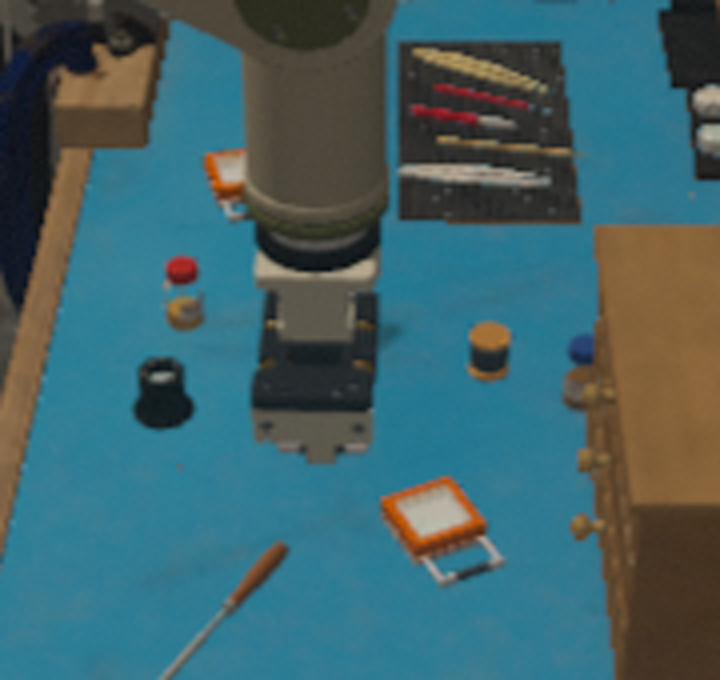

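Call:
servo_tool([
  [0,0.0013,-0.0085,0,0,0],
  [0,0.0034,-0.017,0,0,0],
  [0,0.006,-0.025,0,0,0],
  [0,0.0097,-0.033,0,0,0],
  [0,0.0138,-0.0405,0,0,0],
  [0,0.0186,-0.0475,0,0,0],
  [0,0.024,-0.0542,0,0,0],
  [0,0.03,-0.0604,0,0,0],
  [0,0.0365,-0.066,0,0,0],
  [0,0.0434,-0.071,0,0,0],
  [0,0.0508,-0.0756,0,0,0],
  [0,0.0585,-0.0794,0,0,0],
  [0,0.0585,-0.0794,0,0,0],
])

```text
clock: 19.77
eef_pos: [504.0, 95.3, 97.6]
tool_rot: [-0.0, 1.0, 0.0, 0.001]
force: [-1.3, -3.5, 6.9]
opening: 7.4
```

```bash
python3 - <<'E'
from h import *
s=st(); a=shot('side','s8',(270,160,420,280),4);shot('wrist','w8')
E
```

```text
19.77 pos [504.   95.3  97.6] q [-1.e-04  1.e+00  0.e+00  6.e-04] F [-1.3 -3.5  6.9] T [-0.6  -0.01  0.  ] op 7.4 j [ 0.09  0.    1.88 -0.    1.26 -1.48]
```

View pics/s8.png

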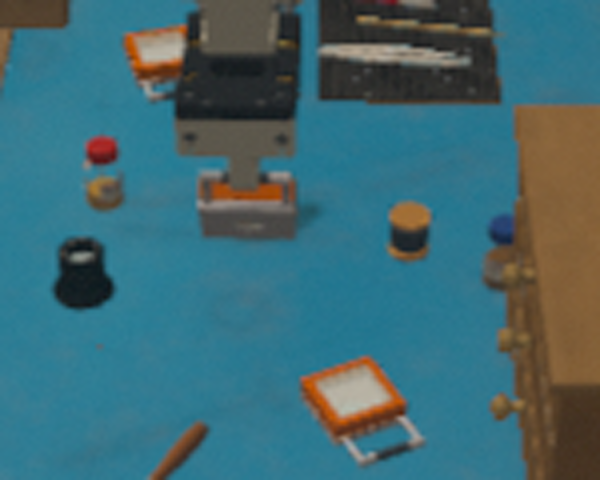

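View pics/w8.png

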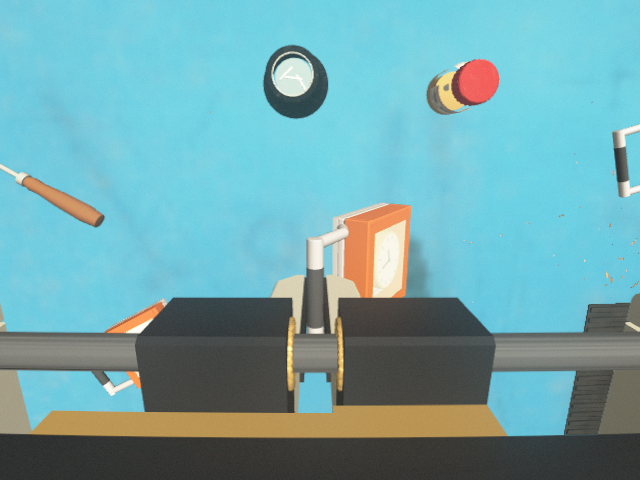

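Call:
servo_tool([
  [0,0.008,-0.004,0,0,0],
  [0,0.0163,-0.0065,0,0,0],
  [0,0.0248,-0.008,0,0,0],
  [0,0.0333,-0.009,0,0,0],
  [0,0.042,-0.009,0,0,0],
  [0,0.0505,-0.008,0,0,0],
  [0,0.0505,-0.008,0,0,0],
])

```text
clock: 20.75
eef_pos: [504.1, 147.1, 106.1]
tool_rot: [-0.0, 1.0, 0.001, 0.001]
force: [-2.2, 0.5, 10.9]
opening: 7.6
```

```bash
python3 - <<'E'
from h import *
s=st(); a=shot('side','s9',(270,160,420,280),4);shot('wrist','w9')
E
```

```text
20.75 pos [504.1 147.1 106.1] q [-3.e-04  1.e+00  9.e-04  8.e-04] F [-2.2  0.5 10.9] T [ 0.24  0.23 -0.04] op 7.6 j [ 0.19  0.03  1.84  0.    1.28 -1.39]
```

View pics/s9.png

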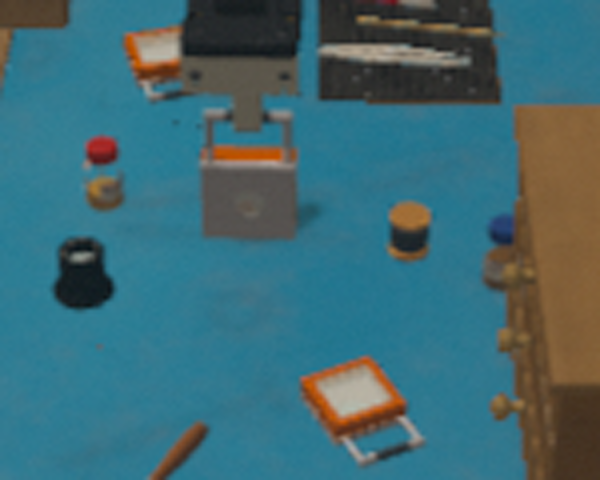

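View pics/w9.png

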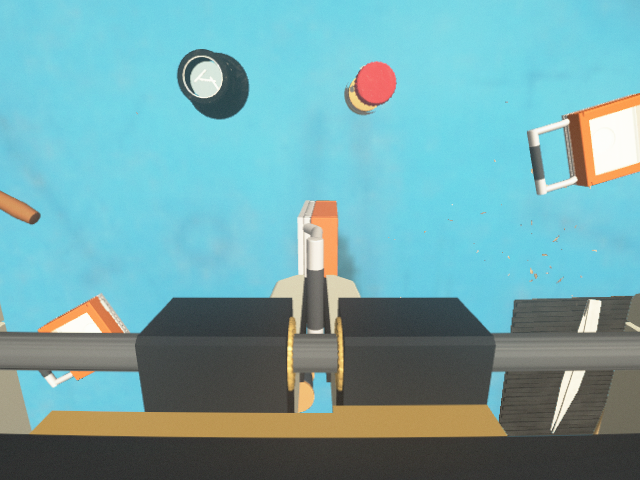

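Call:
servo_tool([
  [0,0.0086,-0.0026,0,0,0],
  [0,0.0172,-0.0024,0,0,0],
  [0,0.0257,-0.0015,0,0,0],
  [0,0.0342,0,0,0,0],
  [0,0.0424,0.0025,0,0,0],
  [0,0.0505,0.0056,0,0,0],
  [0,0.0505,0.0056,0,0,0],
])

```text
clock: 21.72
eef_pos: [504.9, 197.8, 101.2]
tool_rot: [-0.0, 1.0, 0.001, 0.002]
force: [-1.8, 2.3, 9.0]
opening: 7.8
```

```bash
python3 - <<'E'
from h import *
s=st(); a=shot('side','s10',(270,160,420,280),4);shot('wrist','w10')
E
```

```text
21.73 pos [504.9 197.8 101.2] q [-2.0e-04  1.0e+00  1.1e-03  1.8e-03] F [-1.8  2.3  9. ] T [0.42 0.07 0.01] op 7.8 j [ 0.28  0.07  1.79  0.    1.27 -1.29]
```

View pics/s10.png

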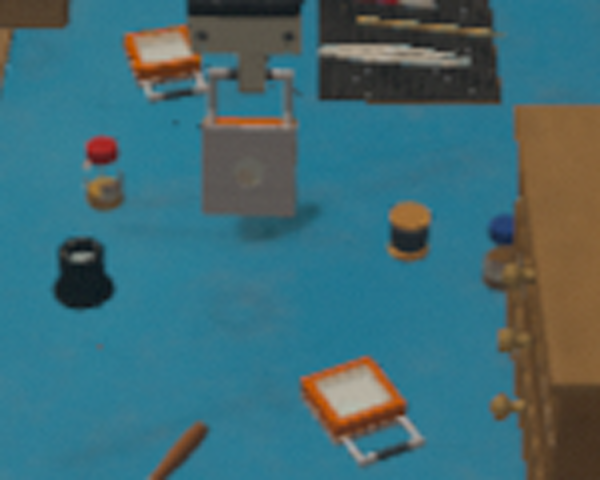

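View pics/w10.png

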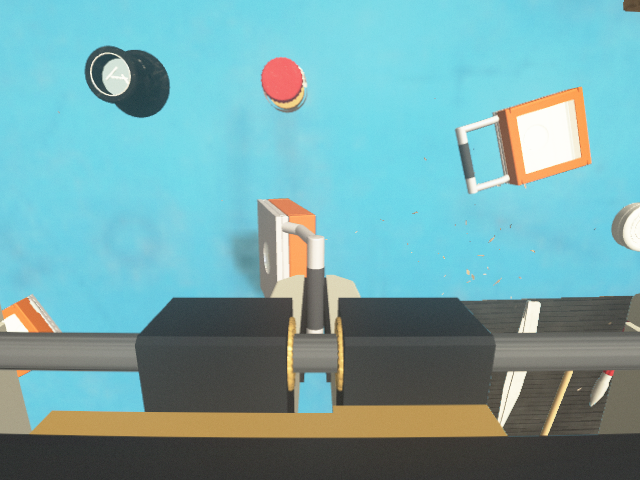

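Call:
servo_tool([
  [0,0.005,0.0025,0,0,0],
  [0,0.012,0.006,0,0,0],
  [0,0.019,0.01,0,0,0],
  [0,0.0255,0.0145,0,0,0],
  [0,0.032,0.0195,0,0,0],
  [0,0.0375,0.025,0,0,0],
  [0,0.0375,0.025,0,0,0],
], force=5)

```text
clock: 22.7
eef_pos: [504.5, 235.6, 75.3]
tool_rot: [-0.0, 1.0, 0.001, 0.001]
force: [0.2, 4.9, 5.3]
opening: 7.7
```

```bash
python3 - <<'E'
from h import *
s=st(); a=shot('side','s11',(270,160,420,280),4);shot('wrist','w11')
E
```

```text
22.7 pos [504.5 235.6  75.3] q [-1.0e-04  1.0e+00  1.4e-03  1.3e-03] F [0.2 4.9 5.3] T [ 0.89 -0.25  0.07] op 7.7 j [ 0.34  0.14  1.77  0.    1.22 -1.23]
```

View pics/s11.png

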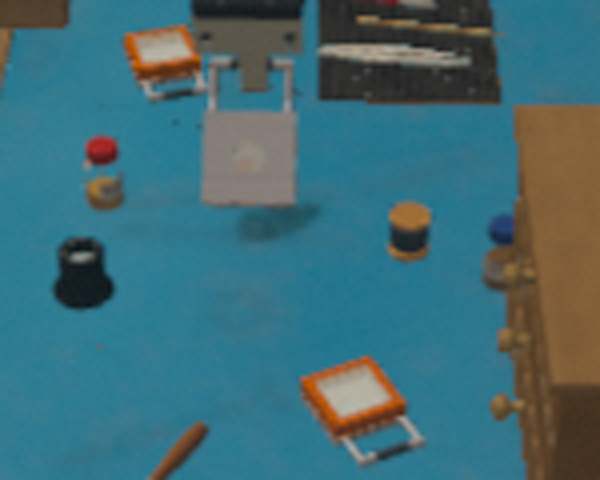

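View pics/w11.png

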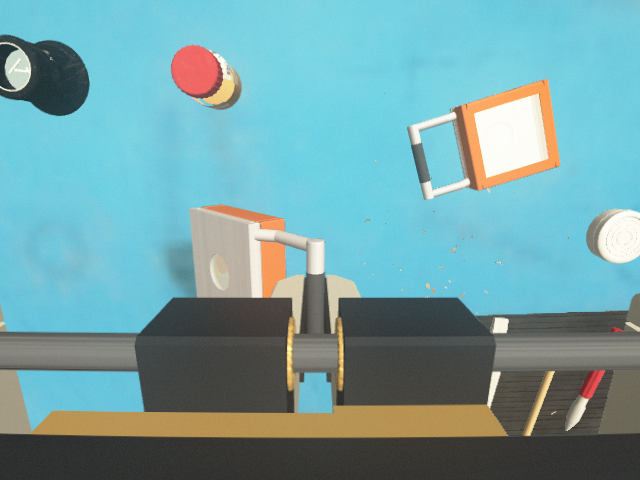

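Call:
servo_tool([
  [0,0.006,0.005,0,0,0],
  [0,0.012,0.0105,0,0,0],
  [0,0.0175,0.017,0,0,0],
  [0,0.023,0.0235,0,0,0],
  [0,0.0275,0.0305,0,0,0],
  [0,0.031,0.037,0,0,0],
  [0,0.034,0.043,0,0,0],
  [0,0.036,0.049,0,0,0],
  [0,0.0375,0.053,0,0,0],
  [0,0.038,0.056,0,0,0],
  [0,0.038,0.056,0,0,0],
  [0,0.038,0.056,0,0,0],
])

```text
clock: 24.3
eef_pos: [503.7, 271.3, 18.5]
tool_rot: [0.0, 1.0, 0.0, 0.0]
force: [-0.1, -0.1, -0.5]
opening: 7.5
```

```bash
python3 - <<'E'
from h import *
s=st(); a=shot('side','s12',(270,130,420,250),4);shot('wrist','w12')
E
```

```text
24.3 pos [503.7 271.3  18.5] q [3.e-04 1.e+00 0.e+00 1.e-04] F [-0.1 -0.1 -0.5] T [-0.08 -0.1   0.02] op 7.5 j [ 0.4   0.26  1.75 -0.    1.13 -1.17]
```

View pics/s12.png

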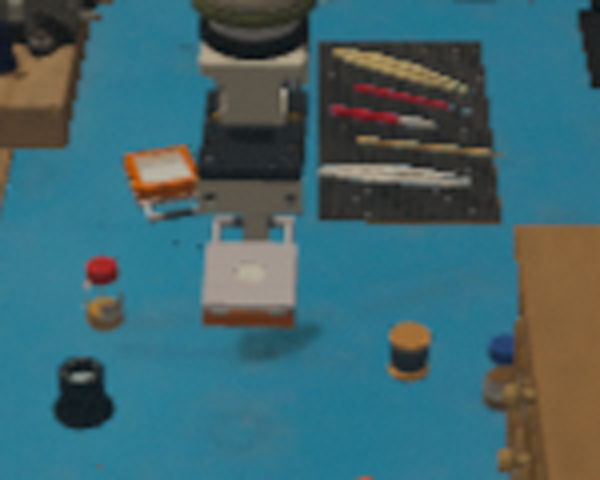

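View pics/w12.png

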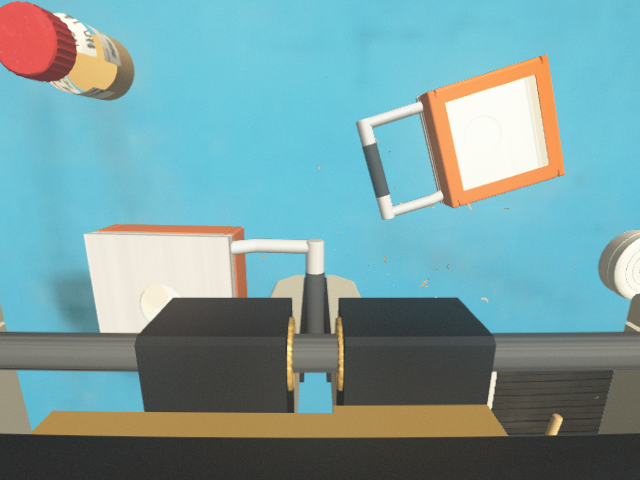

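Call:
servo_tool([
  [0,0,0.001,0,0,0],
  [0,0,0.002,0,0,0],
  [0,0,0.003,0,0,0],
  [0,0,0.003,0,0,0],
])

```text
clock: 24.9
eef_pos: [503.6, 271.4, 15.2]
tool_rot: [0.0, 1.0, 0.0, 0.0]
force: [-0.4, 1.3, -0.1]
opening: 7.6
```

Call:
servo_tool([
  [0,0,0,0,0,0],
  [0,0,0,0,0,0],
], grip=0.6)

```text
clock: 25.15
eef_pos: [503.6, 271.2, 15.3]
tool_rot: [0.0, 1.0, -0.0, 0.0]
force: [-0.7, -0.1, -0.0]
opening: 17.6
```

Call:
servo_tool([
  [0,0,-0.02,0,0,0],
  [0,0,-0.06,0,0,0],
  [0,0,-0.12,0,0,0],
  [0,0,-0.18,0,0,0],
  [0.06,-0.06,-0.18,0,0,0],
  [0.06,-0.06,-0.18,0,0,0],
  [0.06,-0.06,-0.18,0,0,0],
])

```text
clock: 26.02
eef_pos: [443.3, 210.8, 197.0]
tool_rot: [0.001, 1.0, 0.0, 0.001]
force: [0.6, 0.3, 0.7]
opening: 18.9
```

```bash
python3 - <<'E'
from h import *
s=st(); a=shot('side','s13',(250,120,430,270),4);shot('wrist','w13'); shot('top','t13',(140,160,360,320),3.5)
E
```

```text
26.02 pos [443.3 210.8 197. ] q [8.0e-04 1.0e+00 3.0e-04 1.1e-03] F [0.6 0.3 0.7] T [ 0.06 -0.16  0.03] op 18.9 j [ 0.34 -0.15  1.83 -0.    1.46 -1.23]
```

View pics/s13.png

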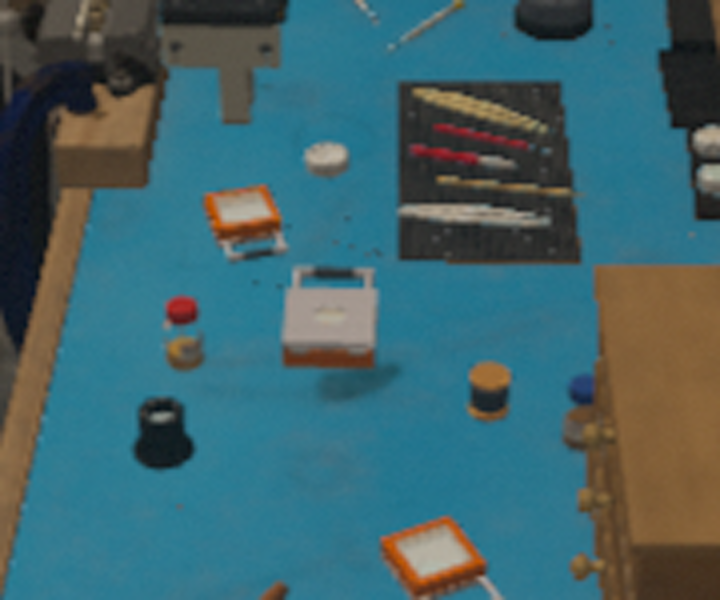

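View pics/w13.png

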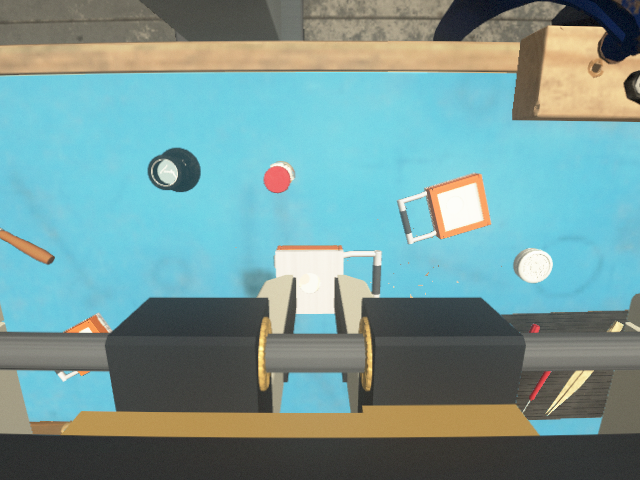

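Call:
servo_tool([
  [-0.06,0,0.0,0,0,0],
  [-0.09,0,0.02,0,0,0],
  [-0.09,0,0.02,0,0,0],
  [-0.09,0,0.02,0,0,0],
])

```text
clock: 26.68
eef_pos: [533.4, 211.7, 175.0]
tool_rot: [0.0, 1.0, -0.0, -0.001]
force: [0.6, -0.2, 0.5]
opening: 18.6
```

```bash
python3 - <<'E'
from h import *
s=st(); k=cal('wrist'); im=shot('wrist','w14')
cv2.imwrite('pics/w14c.png',cv2.resize(im[130:300,220:420],None,fx=4,fy=3.5)[:,:,::-1])
for l in ('case','case_bar','movement_mid'):
  print(l,[(round(q['score'],2),q['point'],atz('wrist',[q['point']],11,k).round(1).tolist()) for q in env.place_of('wrist',l)[:3]])
E
```

```text
26.68 pos [533.4 211.7 175. ] q [ 1.e-04  1.e+00 -1.e-04 -6.e-04] F [ 0.6 -0.2  0.5] T [ 0.11 -0.17  0.01] op 18.6 j [ 0.29  0.09  1.63  0.    1.42 -1.28]
case [(0.83, [310.6, 193.3], [[502.3, 207.7, 11.0]]), (0.78, [470.2, 107.1], [[430.7, 339.9, 11.0]]), (0.75, [66.4, 267.8], [[570.8, -19.1, 11.0]])]
case_bar [(0.97, [415.4, 123.1], [[443.7, 295.2, 11.0]]), (0.85, [383.0, 194.0], [[502.8, 270.8, 11.0]]), (0.57, [23.7, 292.9], [[596.1, -65.3, 11.0]])]
movement_mid []
```

View pics/w14.png

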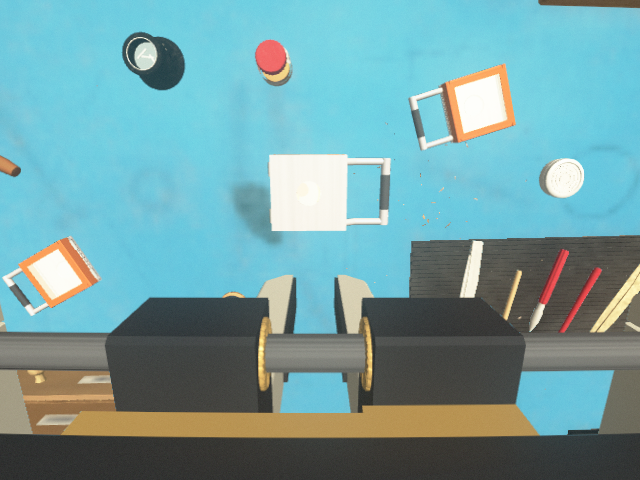

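View pics/w14c.png

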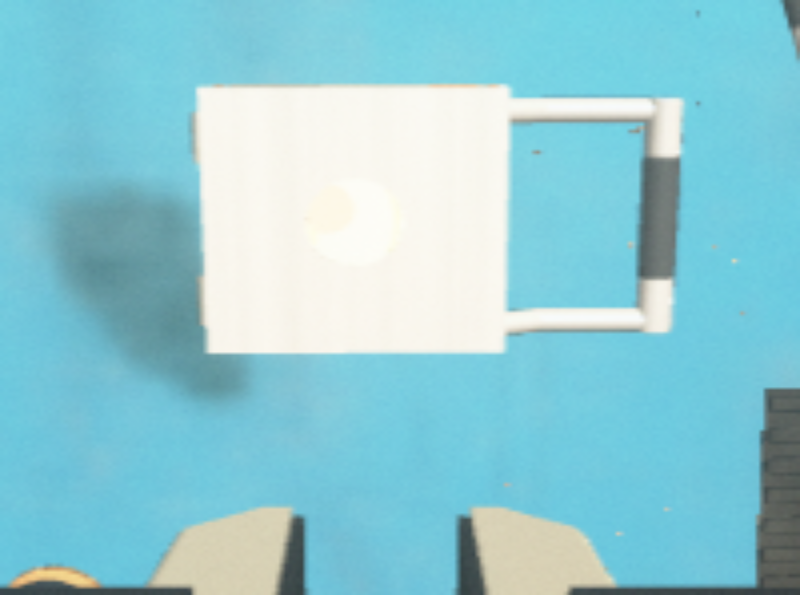

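View pics/t13.png

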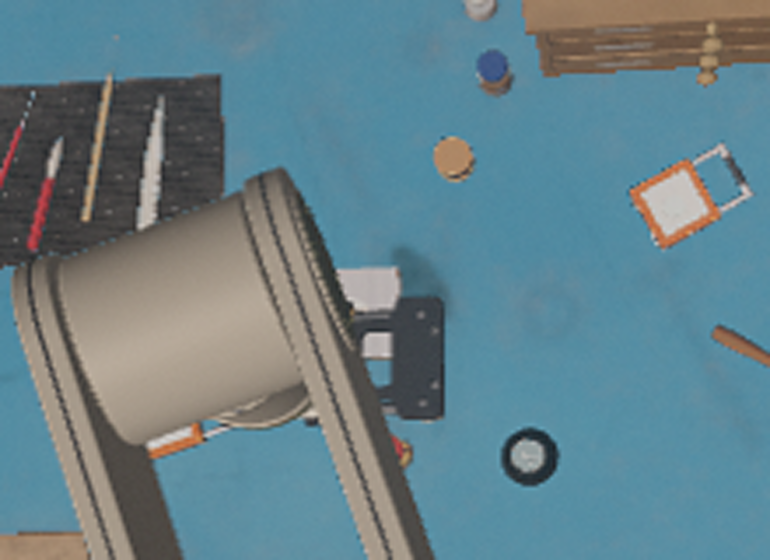

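Call:
servo_tool([
  [0.04,-0.3,-0.06,0,0,0],
  [0.04,-0.3,-0.06,0,0,0],
  [0.04,-0.3,-0.06,0,0,0],
  [0.04,-0.3,-0.06,0,0,0],
  [0.04,-0.3,-0.06,0,0,0],
  [0.04,-0.3,-0.06,0,0,0],
  [0.04,-0.3,-0.06,0,0,0],
])

```text
clock: 27.75
eef_pos: [493.3, -88.3, 235.6]
tool_rot: [0.001, 1.0, 0.0, 0.0]
force: [-0.4, -0.5, -1.3]
opening: 18.8
```

```bash
python3 - <<'E'
from fit import *
s=st()
p=[502.7,205,-np.pi/2]
for c,box,sc in (('side',(290,170,380,230),8),('top',(220,220,290,280),9)):
    im=env.read_camera(c); o=cv2.resize(im[box[1]:box[3],box[0]:box[2]],None,fx=sc,fy=sc,interpolation=cv2.INTER_CUBIC)[:,:,::-1].copy()
    C=[[sx*32,sy*32,z] for z in (0,15,22) for sx in(-1,1) for sy in(-1,1)]+[[-66,22,11],[-66,-22,11]]
    # flipped: carrier x-> -y world
    for i,q in enumerate(proj(c,T(p,C))):
        u=((q-[box[0],box[1]])*sc+sc/2).astype(int); cv2.circle(o,tuple(int(v) for v in u),3,[(0,0,255),(0,255,0),(255,0,0),(255,0,255)][i//4],-1)
    cv2.imwrite(f'pics/f_{c}.png',o)
E
```

```text
27.75 pos [493.3 -88.3 235.6] q [6.e-04 1.e+00 2.e-04 5.e-04] F [-0.4 -0.5 -1.3] T [ 0.06 -0.17 -0.01] op 18.8 j [-0.28 -0.14  1.75  0.    1.53 -1.85]
```

View pics/f_side.png

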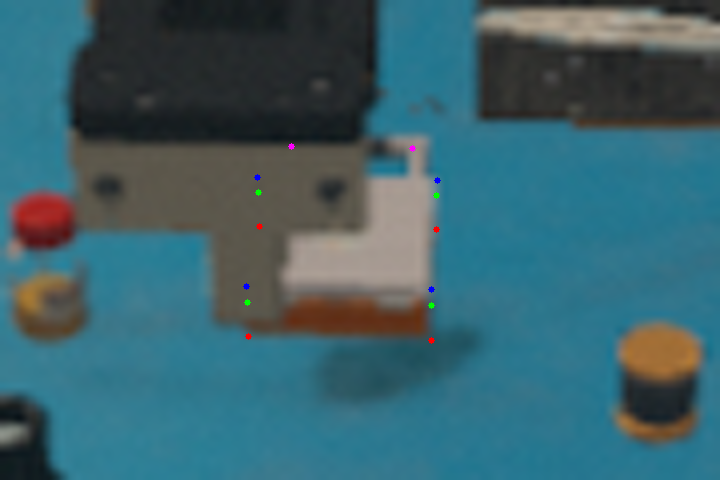

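View pics/f_top.png

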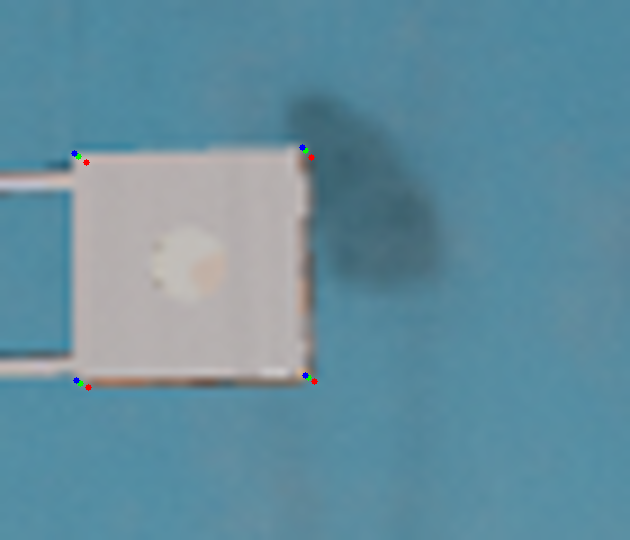

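Call:
servo_tool([
  [-0.045,0.293,0,0,0,0],
  [-0.045,0.293,0,0,0,0],
  [-0.045,0.293,0,0,0,0],
  [-0.045,0.293,0,0,0,0],
  [-0.045,0.293,0.03,0,0,0],
  [-0.045,0.293,0.09,0,0,0],
  [-0.045,0.293,0.145,0,0,0],
  [-0.045,0.293,0.145,0,0,0],
  [-0.045,0.293,0.145,0,0,0],
])

```text
clock: 28.98
eef_pos: [539.2, 205.4, 92.2]
tool_rot: [-0.0, 1.0, 0.0, 0.001]
force: [-0.3, -0.0, 0.8]
opening: 18.4
```

```bash
python3 - <<'E'
from h import *
s=st(); im=shot('wrist','w15',(220,80,420,280),3)
E
```

```text
28.98 pos [539.2 205.4  92.2] q [-3.e-04  1.e+00  3.e-04  8.e-04] F [-0.3 -0.   0.8] T [ 0.03 -0.12  0.02] op 18.4 j [ 0.28  0.18  1.7   0.    1.26 -1.3 ]
```

View pics/w15.png

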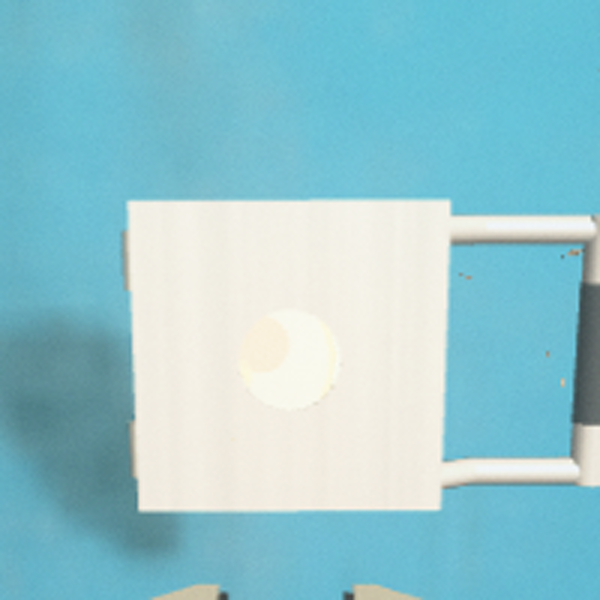

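Call:
servo_tool([
  [0,0,-0.06,0,0,0],
  [0,-0.06,-0.12,0,0,0],
  [0,-0.12,-0.14,0,0,0],
  [0,-0.15,-0.14,0,0,0],
  [0,-0.15,-0.14,0,0,0],
  [0,-0.15,-0.14,0,0,0],
])

```text
clock: 29.78
eef_pos: [539.3, 54.6, 232.4]
tool_rot: [0.001, 1.0, 0.0, 0.002]
force: [-0.1, 0.6, -0.1]
opening: 18.4
```

```bash
python3 - <<'E'
from h import *
s=st(); print(env.sign_off())
E
```

```text
29.77 pos [539.3  54.6 232.4] q [7.0e-04 1.0e+00 3.0e-04 1.7e-03] F [-0.1  0.6 -0.1] T [ 0.11 -0.15 -0.02] op 18.4 j [ 0.01 -0.03  1.65  0.    1.51 -1.56]
the job is handed in; nothing more can be done
None
```

The job is done and handed in at about 29.8 s of the 72 s allowed; sign-off reports no verdict.

- **Bottle:** I took it out of the carrier and stood it upright on the bench at about (400, 180) mm.
- **Movement and lid:** I laid the movement dial up in the tray and pushed the lid shut.
- **Turning over:** I lifted the carrier by its handle bar, keeping its hinge edge on the bench. I tipped it over its hinge wall and lowered it onto its lid. It slid toward +y while tipping, by a distance I did not measure, but it was never let drop.

**Last checks:**
- **Carrier:** It matches a flat, lid-down pose at about (502.7, 205) mm to within a few mm in the top view. In the side view part of it was behind the gripper.
- **Window:** It shows a pale back with no hands visible. The network found no dial in the last view where I asked it.
- **Bottle and neighbours:** The bottle is upright, and the things beside the carrier look unmoved by eye. I did not measure the bystanders again.
- **Forces:** The highest readings I saw were about 22 N, pressing the lid shut, and about 11 N, while turning the carrier over.

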